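# Gather the clock bushes in the tray's lip corner

### The job

Put the stray brass bush from the cork mat into the steel wash tray with the other four while the tray still stands on the bench. Then lift the tray by its wooden bar, clear of the bench, and tilt it about 30 degrees down towards the corner with the pouring lip until all five bushes have slid together into that corner, none spilled; finish holding it there, still and tilted in the air. Leave the other things on the bench where they are.

Things in the scene. Friction and masses are not known exactly. Their poses are not given: they have to be found in the camera images.
- tray: open wash tray of polished sheet steel, 130 mm (its x) by 180 mm (its y), 40 mm high, walls and floor 4 mm, 0.25 to 0.5 kg, standing level. Origin: centre of its underside, z up. A dark wooden carrying bar spans it lengthwise overhead. The corner at (-x, -y) is 30 mm high over 34 mm each way, with an outward pouring lip. Bushes slide on the steel at slopes above about 10 degrees
- lip_corner (a point): inner lip corner of the tray, at (-61, -86, 13) mm in the tray's frame: 9 mm above the tray's floor in the corner below the lip; axes as the tray's
- bar_mid (a point): centre of the tray's square wooden carrying bar, at (0, 0, 95) mm in the tray's frame, the place to pinch from above. The bar runs along the tray's y over its middle: 16 mm wide (x), 20 mm high (85 to 105 mm above the underside), 188 mm long, on a flat strap at each end; the tray is open on both sides of it. Axes as the tray's
- mat: round cork mat, 110 mm across, 4 mm thick, fixed to the bench; origin centre of underside
- stray: the stray brass bush: plain cylinder 20 mm across, 18 mm high with a small bore (about 40 g), standing upright on the cork mat; origin at its centre
- bush1: one of the four brass bushes that lie in the tray at the start, same as the stray: 20 mm across, 18 mm high, about 40 g, standing upright on the tray floor; origin at its centre
- bush2: one of the four brass bushes that lie in the tray at the start, same as the stray: 20 mm across, 18 mm high, about 40 g, standing upright on the tray floor; origin at its centre
- bush3: one of the four brass bushes that lie in the tray at the start, same as the stray: 20 mm across, 18 mm high, about 40 g, standing upright on the tray floor; origin at its centre
- bush4: one of the four brass bushes that lie in the tray at the start, same as the stray: 20 mm across, 18 mm high, about 40 g, standing upright on the tray floor; origin at its centre
- screwdriver: bystander: red-handled screwdriver lying on the cloth, 150 mm long; origin at its middle, x along it towards the tip
- wheel: bystander: brass gear wheel lying flat, 48 mm across, 5 mm thick with a 12 mm high hub; origin centre of underside
- loupe: bystander: black eyeglass loupe, standing, 44 mm across and 36 mm high; origin centre of underside
- oil: bystander: small blue oil bottle with a red cap, 44 mm across, 100 mm high; origin centre of underside
- mallet: bystander: wooden mallet lying down, 210 mm long, 36 mm high; origin under the free end of its handle, x along the handle to the head

How it is judged:
By the outcome, as a careful person would: the job done as asked, in the order asked, and still so for the second after the job is handed in, while the arm keeps its last pose, push and grip.
It also fails if it takes over 50 s, if anything falls off the work surface, if the arm or the gripper's body presses on something with over 40 N, if the wrist force passes 120 N, or if a joint passes its speed limit or range.

### The arm

A 7-joint arm with a two-finger parallel gripper is mounted at the origin on the work surface. World frame = base frame: x ahead of the robot, y to its left, z up, the work surface at z = 0. Lengths are in m, angles in rad, forces in N, time in s.
With the tool pointing down it reaches from about 0.425 to 0.925 m from the base axis. Payload 6.8 kg.
Tool frame: the origin (TCP) lies at the very end of the fingers, on their centre line; the grasp point (between the pads) lies 19 mm behind it; z points along the fingers, y is the line along which they close (so a half turn about z gives the same grasp; the last joint's range is limited). The gripper opens to 85 mm and grips with 20 to 120 N. Pads are 22 mm wide; open, the fingers measure 114 mm over their backs; the gripper's body (76 mm by 85 mm) begins 54 mm behind the grasp point. The pads swing forward as they close: fully open they stand 13 mm farther back than shut.
Start: joints at [-1.314, 0.477, 0.022, 1.555, -0.011, 1.109, -0.083], TCP at [0.241, 0.631, 0.231] pointing down, gripper open.
Joint ranges: [-2.96, 2.96], [-0.34, 2.1], [-1.41, 1.46], [0.24, 2.44], [-1.37, 4.51], [0.17, 1.92], [-2.96, 2.96]. Speed limits (rad/s): [2.39, 2.39, 3.14, 3.14, 3.14, 3.14, 3.14].

### API

Orientations are given as a unit quaternion [w, x, y, z].
In Python, from station import bot gives the robot as it stands. The module is installed in compiled form; this text tells all that it offers.
- The arm moves only by the shell command python3 -m jog 'ROWS' [OPENING] [FORCE]. ROWS is JSON, a list of rows, each a list of 4 numbers: the shift along the tool's x, y, z in cm, then the turn about the tool's z in rad. In form: [[x, y, z, spin], ...]. A call has 1 to 20 rows; each row is the pose to reach, as a shift and turn from the pose commanded when the call began, along the tool's axes at that moment; what a row does not reach only later rows make up. A row lasts 1/12 s, in which the tool goes at most 41.7 mm and 7.16 degrees, less where a joint would pass 70% of its speed; a pose out of reach is approached as far as the arm can. A call with a gripper value outside its range is refused whole. OPENING is the closure, from -1 (fully open) to 1 (shut), set as the call begins (- or left out, the last holds). The fingers move at their own pace and stop on an object; FORCE is the grip in N (left out, the last holds). Time passes only in rows, so rows that repeat a pose let the fingers close. It gives the time, the measured TCP pose, the force, the opening and the grip force at its end, in the units of the state.
- bot.get_obs(): the state, without advancing time (a new reading comes with each control period).
- bot.read_camera(name): name is "scene" or "top" or "wrist"; returns a dict with "pixels" (420x560x3 uint8, red, green, blue), "depth" (420x560 float32, m along the optical axis (not along the pixel's ray), 0 where there is no reading), "fovy" (degrees; the focal length in pixels is half the picture's height over the tangent of half this angle, whatever the lens; pixels are square), "cx", "cy" (the principal point, pixels), "distortion" ([k1, k2, p1, p2, k3] as OpenCV has them; the pictures are not rectified), "pose" (4x4, takes a point from camera to world coordinates). Camera axes: x right, y down, z forward; pixel columns grow to the right and rows downward; lengths in m; the calibration is good to about 2 mm. A picture is of the moment at which its call begins.
- bot.hand_in(): hands the job in; it is judged then, once.
The state is a dict: "t": time; "q": joint angles; "joint_vel": joint speeds; "joint_torque": joint torques, N m; "eef_pos": TCP position; "tool_rot": TCP orientation; "contact_force": force on the tool from outside, world axes, zero at the start; "torque": the same for the moment, N m; "gripper_width": opening from 0.0 (shut) to 1.0 (fully open); "grasp_force": force on a finger pad.
Only numpy, scipy, OpenCV 4.12 (cv2) and the standard library are available. Lean on these libraries where they do the work, as an engineer would, in place of code of your own. Each camera call takes 0.05 s, during which the arm holds its last target. There are 200 camera calls.

## Working session

There is one attempt and no reset: what is moved stays moved. The work goes in short steps, Python scripts to look and compute and a shell command to move; the robot and the scene stay as the last step left them, time stands still between calls to the robot, and variables do not carry over. Pictures are saved under pics/ and viewed, at most 10 in all, crops included, and the job is handed in when it is done.

```bash
mkdir -p pics; ls
cat > h.py <<'E'
import numpy as np, cv2
from station import bot
from scipy.spatial.transform import Rotation as R
def cam(n):
    c=bot.read_camera(n); f=c["pixels"].shape[0]/2/np.tan(np.radians(c["fovy"])/2)
    c["K"]=np.array([[f,0,c["cx"]],[0,f,c["cy"]],[0,0,1.]]); c["D"]=np.array(c["distortion"],float); return c
def ray(c,uv):
    p=cv2.undistortPoints(np.array(uv,float).reshape(-1,1,2),c["K"],c["D"]).reshape(-1,2)
    d=np.c_[p,np.ones(len(p))]@c["pose"][:3,:3].T; return c["pose"][:3,3],d
def atz(c,uv,z):
    o,d=ray(c,uv); return o+d*((z-o[2])/d[:,2])[:,None]
def bydepth(c,uv):
    o,d=ray(c,uv); return np.array([o+dd*c["depth"][int(round(v)),int(round(u))] for dd,(u,v) in zip(d,uv)])
def tri(c1,u1,c2,u2):
    o1,d1=ray(c1,u1);o2,d2=ray(c2,u2);out=[]
    for a,b in zip(d1,d2):
        s=np.linalg.lstsq(np.c_[a,-b],o2-o1,rcond=None)[0]; out.append(np.r_[(o1+a*s[0]+o2+b*s[1])/2,np.linalg.norm(o1+a*s[0]-o2-b*s[1])])
    return np.array(out)
def proj(c,P):
    T=np.linalg.inv(c["pose"]); return cv2.projectPoints(np.array(P,float).reshape(-1,1,3),cv2.Rodrigues(T[:3,:3])[0],T[:3,3],c["K"],c["D"])[0].reshape(-1,2)
def save(c,name,box=None,k=1):
    im=c["pixels"][:,:,::-1]
    if box: u0,v0,u1,v1=box; im=im[v0:v1,u0:u1]
    cv2.imwrite("pics/"+name,cv2.resize(im,None,fx=k,fy=k,interpolation=cv2.INTER_CUBIC))
def st():
    o=bot.get_obs(); r=R.from_quat(np.r_[o["tool_rot"][1:],o["tool_rot"][0]])
    print("t",round(o["t"],2),"q",np.round(o["q"],3),"p",np.round(o["eef_pos"],4)); print("axes\n",r.as_matrix().round(3)); print("F",np.round(o["contact_force"],1),"w",round(o["gripper_width"],3),"g",o["grasp_force"])
E
python3 - <<'E'
from h import *
import pickle
s=cam("scene");t=cam("top");pickle.dump((s,t),open("c0.pkl","wb"))
im=np.hstack([cv2.resize(x["pixels"],(400,300)) for x in (s,t)]);cv2.imwrite("pics/a.png",im[:,:,::-1])
save(t,"top.png",None,1.4);save(s,"scene.png",None,1.4)
st(); print(t["pose"].round(2),s["pose"].round(2))
E
```

```text
pics
t 0.1 q [-1.314  0.478  0.022  1.556 -0.012  1.109 -0.083] p [0.2406 0.6301 0.2304]
axes
 [[-0.934  0.357 -0.   ]
 [ 0.357  0.934 -0.002]
 [-0.    -0.002 -1.   ]]
F [-0.2 -0.6  0.2] w 1.004 g 0.0
[[-0.01 -0.99  0.12  0.42]
 [-1.    0.01  0.02 -0.11]
 [-0.02 -0.12 -0.99  1.17]
 [ 0.    0.    0.    1.  ]] [[-0.25  0.59 -0.77  1.2 ]
 [ 0.97  0.14 -0.21  0.09]
 [-0.02 -0.79 -0.61  0.59]
 [ 0.    0.    0.    1.  ]]
```

View pics/top.png

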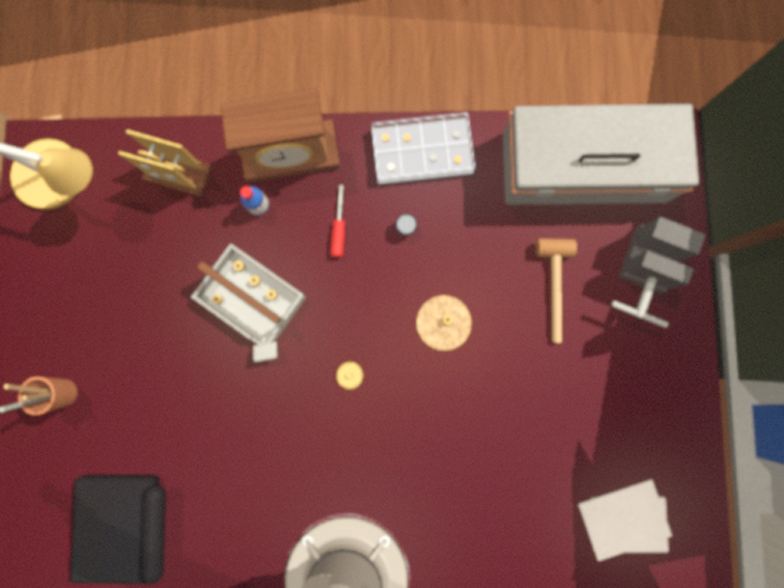

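View pics/scene.png

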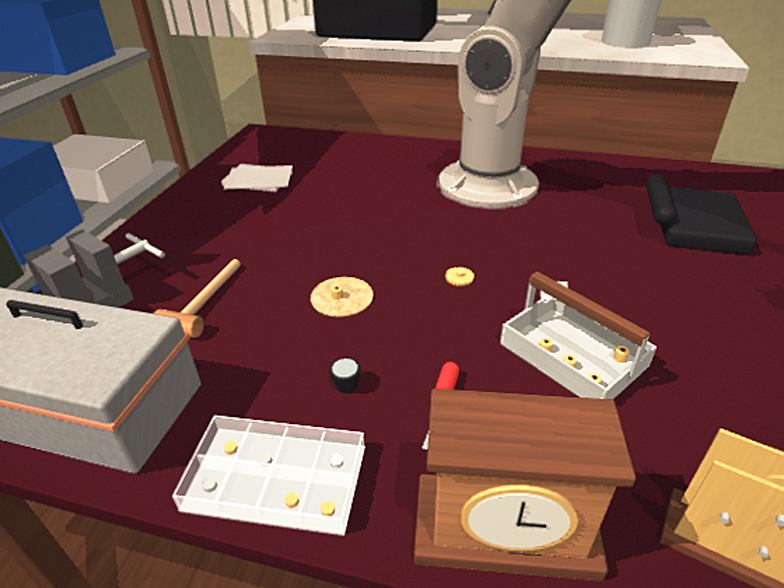

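The top view shows the tray around (248,295) with its lip at (265,350), and the bush on the mat at (447,320), all in the 1.4x picture. The wheel, loupe, oil bottle and screwdriver stand clear of both. Next I'll enlarge the tray and mat.

Run:
```python
from h import *
import pickle
s,t=pickle.load(open("c0.pkl","rb"))
def crop(c,b,w,h): 
    u0,v0,u1,v1=b; return cv2.resize(c["pixels"][v0:v1,u0:u1],(w,h),interpolation=cv2.INTER_CUBIC)
# x4 crops: 100x75 px each -> 400x300
L=np.vstack([crop(t,(130,170,230,245+0),400,300)if 0 else crop(t,(130,170,230,270),400,400),crop(t,(290,205,350,235),400,200)])
Rr=np.vstack([crop(s,(350,185,475,285),400,320),crop(s,(215,190,275,232),400,280)])
cv2.imwrite("pics/crop1.png",np.hstack([L,Rr])[:,:,::-1])
```

```text
(no output)
```

View pics/crop1.png

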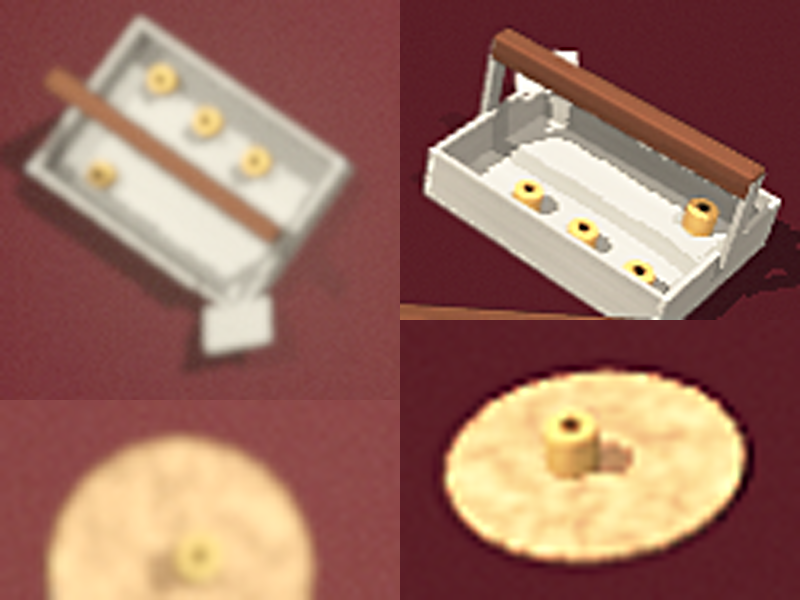

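```bash
python3 -m jog '[[0,0,-1,0],[0,0,-2,0],[0,0,-3,0],[0,0,-4,0]]' -1 40
```

```text
t: 0.43
eef_pos: [0.241, 0.6309, 0.2731]
tool_rot: [0.0, 0.181, 0.983, 0.001]
contact_force: [-0.8, -1.1, 0.4]
gripper_width: 0.998
grasp_force: 0.0
```

Crop pixels: 
- Top view: bar ends at (55,78) and (278,235), rim corners at (140,15), (350,168) and (25,168), lip at (238,320).
- Scene view: bar ends at (757,175) and (503,37), stray's top face at (570,423) in scene and (200,557) in top.

Run:
```python
from h import *
import pickle
s,t=pickle.load(open("c0.pkl","rb"))
A=lambda l:[(130+x/4,170+y/4) for x,y in l]
B=lambda l:[(350+(x-400)/3.2,185+y/3.2) for x,y in l]
tb=A([(55,78),(278,235)]); sb=B([(757,175),(503,37)])
print("bar ends",tri(t,tb,s,sb).round(4)); print("bar at .105",atz(t,tb,.105).round(4), "depth",bydepth(t,[tb[0],np.mean(tb,0)]).round(4))
ts=[(290+200/6.667,205+157/6.667)]; ss=[(215+170/6.667,190+103/6.667)]
print("stray top",tri(t,ts,s,ss).round(4),atz(t,ts,.022).round(4),bydepth(t,ts).round(4),bydepth(s,ss).round(4))
rim=atz(t,A([(140,15),(350,168),(25,168)]),.04);print("rim",rim.round(4)); c=(rim[1]+rim[2])/2; print("centre",c.round(4))
print("bushes",atz(t,A([(163,79),(208,121),(256,161),(101,175)]),.022).round(4), "lip",atz(t,A([(238,325)]),.035).round(4))
st()
```

```text
bar ends [[0.6018 0.2704 0.098  0.0043]
 [0.4953 0.1197 0.0971 0.0055]]
bar at .105 [[0.6005 0.2656 0.105 ]
 [0.495  0.1152 0.105 ]] depth [[0.6004 0.2654 0.1057]
 [0.5474 0.1899 0.1045]]
stray top [[ 0.498  -0.2052  0.0192  0.0017]] [[ 0.4981 -0.2058  0.022 ]] [[ 0.498  -0.2058  0.0224]] [[ 0.5007 -0.2032  0.0215]]
rim [[0.6556 0.2295 0.04  ]
 [0.5455 0.0794 0.04  ]
 [0.5478 0.3077 0.04  ]]
centre [0.5467 0.1936 0.04  ]
bushes [[0.6126 0.2171 0.022 ]
 [0.582  0.1841 0.022 ]
 [0.5531 0.1493 0.022 ]
 [0.5442 0.2597 0.022 ]] lip [[0.4376 0.157  0.035 ]]
t 0.43 q [-1.316  0.445  0.026  1.508 -0.012  1.187 -0.083] p [0.241  0.6309 0.2731]
axes
 [[-0.934  0.357  0.   ]
 [ 0.357  0.934  0.001]
 [ 0.     0.001 -1.   ]]
F [-0.8 -1.1  0.4] w 0.998 g 0.0
```

```bash
python3 -m jog '[[0,0,-4,0],[0,0,-8,0],[0,0,-12,0],[0,0,-16,0],[0,0,-20,0],[0,0,-24,0],[0,0,-28,0],[0,0,-32,0],[0,0,-36,0],[0,0,-40,0],[0,0,-44,0],[0,0,-48,0],[0,0,-52,0],[0,0,-56,0],[0,0,-60,0],[0,0,-60,0]]'; python3 -c "from h import *;st()"
```

```text
t: 1.77
eef_pos: [0.1786, 0.5551, 0.7792]
tool_rot: [0.02, 0.178, 0.975, 0.135]
contact_force: [1.1, -0.7, 0.4]
gripper_width: 1.001
grasp_force: 0.0
t 1.77 q [-1.943  0.234  0.889  0.791 -0.236  1.916  0.006] p [0.1786 0.5551 0.7792]
axes
 [[-0.936  0.341  0.086]
 [ 0.352  0.9    0.256]
 [ 0.01   0.27  -0.963]]
F [ 1.1 -0.7  0.4] w 1.001 g 0.0
```

```bash
python3 -m jog '[[0,0,4,0],[0,0,8,0],[0,0,12,0],[0,0,16,0],[0,0,20,0],[0,0,24,0],[0,0,28,0],[0,0,28,0]]'; python3 -c "from h import *;st()"
```

```text
t: 2.43
eef_pos: [0.202, 0.6242, 0.4929]
tool_rot: [0.02, 0.179, 0.976, 0.122]
contact_force: [-1.2, -0.1, -1.9]
gripper_width: 1.001
grasp_force: 0.0
t 2.43 q [-2.036  0.221  0.846  1.446 -0.172  1.3    0.011] p [0.202  0.6242 0.4929]
axes
 [[-0.935  0.345  0.083]
 [ 0.354  0.906  0.231]
 [ 0.005  0.245 -0.969]]
F [-1.2 -0.1 -1.9] w 1.001 g 0.0
```

Pushing against a joint limit tilts the tool, and the tilt persists, so that gives the pour. First I'll undo this tilt by pushing in towards the base.

```bash
python3 -m jog '[[0,-4,0,0],[0,-8,0,0],[0,-12,0,0],[0,-16,0,0],[0,-20,0,0],[0,-24,0,0],[0,-28,0,0]]'; python3 -c "from h import *;st()"
```

```text
t: 3.02
eef_pos: [0.1156, 0.3984, 0.4393]
tool_rot: [0.019, 0.176, 0.976, 0.13]
contact_force: [0.4, -0.7, 0.6]
gripper_width: 0.999
grasp_force: 0.0
t 3.02 q [-1.958 -0.336  0.332  1.975  0.216  1.245 -0.461] p [0.1156 0.3984 0.4393]
axes
 [[-0.937  0.338  0.083]
 [ 0.348  0.905  0.246]
 [ 0.009  0.26  -0.966]]
F [ 0.4 -0.7  0.6] w 0.999 g 0.0
```

```bash
python3 -m jog '[[0,-3,3,0],[0,-6,6,0],[0,-9,9,0],[0,-9,9,0]]'; python3 -c "from h import *;st()"
```

```text
t: 3.35
eef_pos: [0.0963, 0.3444, 0.3356]
tool_rot: [0.019, 0.179, 0.975, 0.132]
contact_force: [0.6, 0.7, -0.1]
gripper_width: 1.0
grasp_force: 0.0
t 3.35 q [-1.393 -0.337 -0.109  2.226  0.036  0.993 -0.308] p [0.0963 0.3444 0.3356]
axes
 [[-0.935  0.343  0.084]
 [ 0.353  0.902  0.25 ]
 [ 0.01   0.263 -0.965]]
F [ 0.6  0.7 -0.1] w 1.0 g 0.0
```

```bash
python3 -m jog '[[0,-3,2,0],[0,-6,4,0],[0,-9,5,0],[0,-10,5,0],[0,-10,5,0]]'; python3 -c "from h import *;st()"
```

```text
t: 3.77
eef_pos: [0.0682, 0.292, 0.227]
tool_rot: [0.022, 0.182, 0.977, 0.109]
contact_force: [2.0, 8.2, 4.4]
gripper_width: 1.001
grasp_force: 0.0
t 3.77 q [-0.785 -0.337 -0.651  2.436 -0.215  0.768 -0.088] p [0.0682 0.292  0.227 ]
axes
 [[-0.933  0.35   0.083]
 [ 0.36   0.91   0.206]
 [-0.003  0.222 -0.975]]
F [2.  8.2 4.4] w 1.001 g 0.0
```

```bash
python3 -m jog '[[0,-2,-0.5,0],[0,-4,-0.9,0],[0,-5,-1.1,0],[0,-5,-1.1,0]]'; python3 -c "from h import *;st()"
```

```text
t: 4.1
eef_pos: [0.0546, 0.2838, 0.2345]
tool_rot: [0.022, 0.181, 0.978, 0.096]
contact_force: [-0.3, -0.3, -0.3]
gripper_width: 1.001
grasp_force: 0.0
t 4.1 q [-1.059 -0.337 -0.484  2.432 -0.113  0.829 -0.261] p [0.0546 0.2838 0.2345]
axes
 [[-0.933  0.351  0.078]
 [ 0.359  0.916  0.18 ]
 [-0.008  0.196 -0.981]]
F [-0.3 -0.3 -0.3] w 1.001 g 0.0
```

```bash
python3 -m jog '[[0,-4,-0.8,0],[0,-8,-1.6,0],[0,-10,-2,0],[0,-12,-2.4,0],[0,-12,-2.4,0],[0,-12,-2.4,0]]'; python3 -c "from h import *;st()"
```

```text
t: 4.6
eef_pos: [0.0089, 0.2732, 0.2253]
tool_rot: [0.027, 0.182, 0.98, 0.076]
contact_force: [-0.3, 0.2, 0.1]
gripper_width: 1.0
grasp_force: 0.0
t 4.6 q [-1.076 -0.337 -0.626  2.434 -0.13   0.858 -0.406] p [0.0089 0.2732 0.2253]
axes
 [[-0.932  0.353  0.081]
 [ 0.362  0.922  0.139]
 [-0.026  0.159 -0.987]]
F [-0.3  0.2  0.1] w 1.0 g 0.0
```

```bash
python3 -m jog '[[-4,0.6,0.2,0],[-8,1.2,0.4,0],[-12,1.7,0.6,0],[-14,1.7,0.7,0],[-13.5,-2,0,0],[-13,-6,-0.6,0],[-12,-9.5,-1.2,0],[-12,-9.5,-1.2,0],[-12,-9.5,-1.2,0]]'; python3 -c "from h import *;st()"
```

```text
t: 5.35
eef_pos: [0.1426, 0.2262, 0.2242]
tool_rot: [0.02, 0.186, 0.981, 0.057]
contact_force: [-0.9, -0.0, 0.0]
gripper_width: 1.0
grasp_force: 0.0
t 5.35 q [-0.46  -0.337 -0.603  2.434 -0.245  0.88   0.294] p [0.1426 0.2262 0.2242]
axes
 [[-0.93   0.363  0.06 ]
 [ 0.367  0.924  0.105]
 [-0.018  0.119 -0.993]]
F [-0.9 -0.   0. ] w 1.0 g 0.0
```

```bash
python3 -m jog '[[0.6,-4,-0.5,0],[1.2,-8,-1,0],[1.8,-12,-1.5,0],[2.4,-16,-2,0],[2.4,-16,-2,0]]'; python3 -m jog '[[0.6,-4,-0.5,0],[1.2,-8,-1,0],[1.8,-12,-1.5,0],[2.4,-16,-2,0],[2.4,-16,-2,0]]'; python3 -c "from h import *;st()"
```

```text
t: 5.77
eef_pos: [0.1409, 0.2115, 0.2224]
tool_rot: [0.011, 0.185, 0.982, 0.039]
contact_force: [-0.4, 0.3, -0.1]
gripper_width: 1.0
grasp_force: 0.0
t: 6.18
eef_pos: [0.1451, 0.1915, 0.2205]
tool_rot: [0.001, 0.187, 0.982, 0.02]
contact_force: [-0.1, -0.7, 0.6]
gripper_width: 1.0
grasp_force: 0.0
t 6.18 q [-0.323 -0.336 -0.629  2.435 -0.259  0.961  0.412] p [0.1451 0.1915 0.2205]
axes
 [[-0.93   0.368  0.009]
 [ 0.368  0.929  0.039]
 [ 0.006  0.039 -0.999]]
F [-0.1 -0.7  0.6] w 1.0 g 0.0
```

```bash
python3 -m jog '[[0,-4,-0.2,0],[0,-8,-0.4,0],[0,-10,-0.5,0]]'; python3 -c "from h import *;st()"
```

```text
t: 6.43
eef_pos: [0.159, 0.1604, 0.2216]
tool_rot: [-0.012, 0.184, 0.983, 0.005]
contact_force: [0.4, -0.6, 1.6]
gripper_width: 0.997
grasp_force: 0.0
t 6.43 q [-0.206 -0.336 -0.607  2.434 -0.255  1.008  0.554] p [0.159  0.1604 0.2216]
axes
 [[-0.932  0.361 -0.022]
 [ 0.361  0.932  0.014]
 [ 0.026  0.005 -1.   ]]
F [ 0.4 -0.6  1.6] w 0.997 g 0.0
```

```bash
python3 -m jog '[[-3.2,-1.6,0.3,0],[-6.4,-3.2,0.6,0],[-9.6,-4.8,1,0],[-12.8,-6.3,1.5,0],[-16,-7.9,2,0],[-19.2,-9.4,2.5,0],[-22.4,-11,3.2,0],[-25.6,-12.6,4,0],[-28.8,-14.1,5,0],[-32,-15.7,6,0],[-35.2,-17.2,7,0],[-38.4,-18.8,8,0],[-41.6,-20.4,8.5,0],[-44.8,-21.9,8.8,0],[-44.8,-21.9,8.8,0]]'
cat >> h.py <<'E'
def go(P,yaw=None):
    o=bot.get_obs(); r=R.from_quat(np.r_[o["tool_rot"][1:],o["tool_rot"][0]])
    print("shift cm",(r.inv().apply(np.array(P)-o["eef_pos"])*100).round(2))
    y=r.as_matrix()[:,1]; h=np.degrees(np.arctan2(y[1],y[0]))
    if yaw is not None:
        d=(yaw-h+90)%180-90; print("yaw now",round(h,1),"spin rad",round(-np.radians(d),3))
E
python3 -c "from h import *;st();go([.4985,-.205,.011])"
```

```text
t: 7.68
eef_pos: [0.4959, -0.2162, 0.1202]
tool_rot: [-0.011, 0.192, 0.981, 0.003]
contact_force: [-0.4, -0.3, -0.0]
gripper_width: 1.001
grasp_force: 0.0
t 7.68 q [ 0.446  0.414 -0.184  1.95   0.096  0.808  1.392] p [ 0.4959 -0.2162  0.1202]
axes
 [[-0.926  0.378 -0.02 ]
 [ 0.378  0.926  0.01 ]
 [ 0.022  0.002 -1.   ]]
F [-0.4 -0.3 -0. ] w 1.001 g 0.0
shift cm [-0.06  1.12 10.92]
```

```bash
python3 -m jog '[[0,1.1,3,0],[0,1.1,6,0],[0,1.1,9,0],[0,1.1,11.1,0],[0,1.1,11.1,0]]'; python3 -m jog '[[0,0,0,0],[0,0,0,0],[0,0,0,0],[0,0,0,0],[0,0,0,0],[0,0,0,0],[0,0,0,0],[0,0,0,0]]' 1 40;python3 -m jog '[[0,0,-3,0],[0,0,-7,0],[0,0,-11,0],[0,0,-15,0],[0,0,-15,0]]';python3 - <<'E'
from h import *
st();w=cam("wrist");save(w,"w1.png")
Rz=np.array([[.819,.574],[-.574,.819]])
c=np.array([.5470,.1910]);p=c+Rz@np.array([-.042,-.02]);print(p);go([*p,.15],55)
E
```

```text
t: 8.1
eef_pos: [0.4908, -0.1974, 0.0063]
tool_rot: [-0.016, 0.189, 0.982, 0.004]
contact_force: [-0.3, 0.5, 0.6]
gripper_width: 1.001
grasp_force: 0.0
t: 8.77
eef_pos: [0.496, -0.1959, 0.0115]
tool_rot: [-0.011, 0.187, 0.982, 0.004]
contact_force: [-0.8, -0.3, 6.1]
gripper_width: 0.211
grasp_force: 38.9
t: 9.18
eef_pos: [0.5034, -0.1987, 0.1684]
tool_rot: [-0.005, 0.187, 0.982, 0.003]
contact_force: [1.9, -0.5, -0.1]
gripper_width: 0.204
grasp_force: 39.1
t 9.18 q [ 0.428  0.346 -0.202  1.919  0.08   0.895  1.383] p [ 0.5034 -0.1987  0.1684]
axes
 [[-0.93   0.367 -0.009]
 [ 0.367  0.93   0.008]
 [ 0.011  0.004 -1.   ]]
F [ 1.9 -0.5 -0.1] w 0.204 g 39.10969018936157
[0.501122 0.198728]
shift cm [14.59 36.9   1.86]
yaw now 68.5 spin rad 0.235
```

View pics/w1.png

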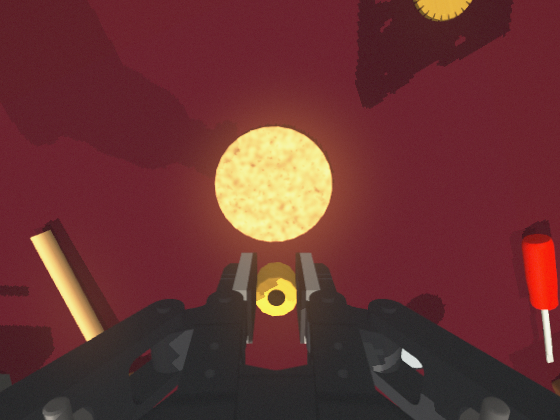

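The bush is held centred between the pads at (277,290). Next I'll carry it over the tray's open -x side.

```bash
python3 -m jog '[[1.5,3.7,0,0.05],[2.9,7.4,0,0.1],[4.4,11.1,0,0.15],[5.8,14.8,0.5,0.2],[7.3,18.4,1,0.235],[8.8,22.1,1.5,0.235],[10.2,25.8,1.9,0.235],[11.7,29.5,1.9,0.235],[13.1,33.2,1.9,0.235],[14.6,36.9,1.9,0.235],[14.6,36.9,1.9,0.235],[14.6,36.9,1.9,0.235]]'; python3 -m jog '[[0,0,0,0],[0,0,0,0]]'
python3 - <<'E'
from h import *
st();w=cam("wrist");save(w,"w2.png");go([.5011,.1987,.042],55)
E
```

```text
t: 10.23
eef_pos: [0.4962, 0.2026, 0.1451]
tool_rot: [-0.013, 0.298, 0.955, 0.002]
contact_force: [-1.1, -0.7, -0.8]
gripper_width: 0.21
grasp_force: 39.2
t: 10.4
eef_pos: [0.4974, 0.1977, 0.1453]
tool_rot: [-0.013, 0.301, 0.953, 0.001]
contact_force: [0.8, -1.1, -0.5]
gripper_width: 0.205
grasp_force: 39.2
t 10.4 q [-0.228  0.38  -0.313  1.941  0.124  0.856  0.355] p [0.4974 0.1977 0.1453]
axes
 [[-0.818  0.575 -0.023]
 [ 0.575  0.818  0.011]
 [ 0.025 -0.005 -1.   ]]
F [ 0.8 -1.1 -0.5] w 0.205 g 39.19064462184906
shift cm [-0.48  0.35 10.34]
yaw now 54.9 spin rad -0.002
```

View pics/w2.png

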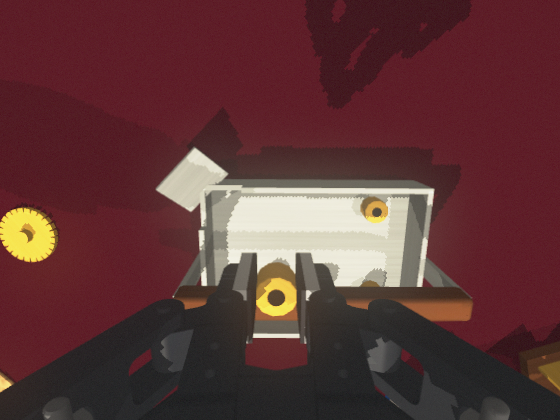

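The held bush is at (277,295). The tray floor below it is free on this side, with the bar's -x upper edge from (176,289) to (471,291) and the other bush off at (375,210). I'll check the tray position from these pixels.

Run:
```python
from h import *
w=cam("wrist")
b=atz(w,[(176,289),(471,291),(323,290)],.105);print(b.round(4),bydepth(w,[(200,293),(440,295)]).round(4))
y=np.array([.574,.819,0]);x=np.array([.819,-.574,0]);print("mid->centre",((b[0]+b[1])/2+.008*x).round(4))
print("rim",atz(w,[(205,188),(433,189)],.04).round(4),"len dir",(b[1]-b[0])/np.linalg.norm(b[1]-b[0]))
print("expected rim", [(np.array([.547,.191,0])-.065*x+k*.09*y).round(4) for k in(-1,1)])
```

```text
[[0.4871 0.1299 0.105 ]
 [0.592  0.2762 0.105 ]
 [0.5389 0.2027 0.105 ]] [[0.4995 0.1369 0.0985]
 [0.5872 0.26   0.0998]]
mid->centre [0.5461 0.1985 0.105 ]
rim [[0.4502 0.1644 0.04  ]
 [0.5502 0.3053 0.04  ]] len dir [0.58236101 0.81293029 0.        ]
expected rim [array([0.4421, 0.1546, 0.    ]), array([0.5454, 0.302 , 0.    ])]
```

```bash
python3 -m jog '[[-0.4,0.3,3,0],[-0.4,0.3,6,0],[-0.4,0.3,8.5,0],[-0.4,0.3,9.5,0],[-0.4,0.3,10.3,0],[-0.4,0.3,10.3,0],[-0.4,0.3,10.3,0]]'; python3 -c "from h import *;st()"
```

```text
t: 11.08
eef_pos: [0.501, 0.201, 0.0437]
tool_rot: [-0.012, 0.301, 0.954, 0.003]
contact_force: [-0.1, -0.2, 0.1]
gripper_width: 0.205
grasp_force: 39.2
t 11.08 q [-0.266  0.535 -0.276  1.993  0.195  0.652  0.297] p [0.501  0.201  0.0437]
axes
 [[-0.819  0.574 -0.021]
 [ 0.574  0.819  0.012]
 [ 0.025 -0.002 -1.   ]]
F [-0.1 -0.2  0.1] w 0.205 g 39.19998228549957
```

```bash
python3 -m jog '[[0,0,0.5,0],[0,0,0.5,0],[0,0,0.5,0]]'; python3 -m jog '[[0,0,0,0],[0,0,0,0],[0,0,0,0],[0,0,0,0]]' 0.1; python3 -m jog '[[0,0,-3,0],[0,0,-7,0],[0,0,-11,0],[0,0,-15,0],[0,0,-17,0],[0,0,-17,0]]' -1
python3 - <<'E'
from h import *
st();w=cam("wrist");save(w,"w3.png");t=cam("top")
import pickle;pickle.dump((w,t),open("c1.pkl","wb"))
E
```

```text
t: 11.33
eef_pos: [0.5006, 0.2013, 0.0386]
tool_rot: [-0.012, 0.301, 0.954, 0.003]
contact_force: [-0.4, 0.2, -0.1]
gripper_width: 0.21
grasp_force: 39.2
t: 11.67
eef_pos: [0.5004, 0.2012, 0.0382]
tool_rot: [-0.012, 0.3, 0.954, 0.003]
contact_force: [-0.2, -0.6, -0.3]
gripper_width: 0.453
grasp_force: 0.0
t: 12.17
eef_pos: [0.5069, 0.2005, 0.2135]
tool_rot: [-0.009, 0.301, 0.954, 0.006]
contact_force: [-0.0, 0.7, 0.4]
gripper_width: 1.002
grasp_force: 0.0
t 12.17 q [-0.208  0.308 -0.329  1.864  0.093  0.991  0.386] p [0.5069 0.2005 0.2135]
axes
 [[-0.819  0.573 -0.013]
 [ 0.573  0.819  0.016]
 [ 0.02   0.005 -1.   ]]
F [-0.   0.7  0.4] w 1.002 g 0.0
```

View pics/w3.png

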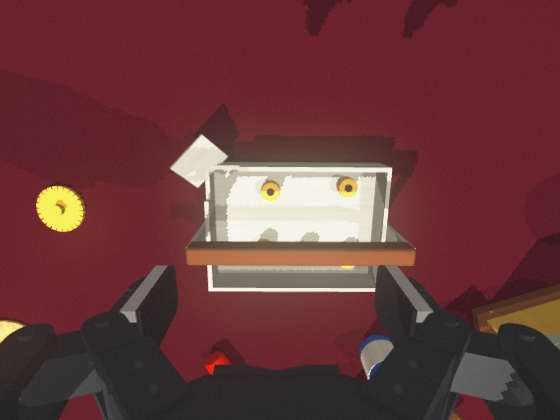

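The stray now stands in the tray at (270,190), with bush4 at (347,187). The bar spans (187..414, 243..265).

Run:
```python
from h import *
import pickle
w,t=pickle.load(open("c1.pkl","rb"))
print("depth col",w["depth"][236:272:2,300].round(3))
x=np.array([.819,-.574,0])
b=bydepth(w,[(190,260),(300,260),(411,260)]);print(b.round(4))
e=atz(w,[(187,265),(414,265)],.105);print("+x edge",e.round(4),"len",np.linalg.norm(e[1]-e[0]),"mid",(e.mean(0)-.008*x).round(4))
f=bydepth(w,[(300,r) for r in (244,247,250,255,260,264)]);print(f.round(4), (f@x).round(4))
tb=[(143.75,189.5),(199.5,228.75)]
print("tri",tri(w,[(188,258),(413,258)],t,tb[::-1]).round(4))
print("rim w",atz(w,[(390,168),(391,290),(210,290)],.04).round(4))
```

```text
depth col [0.374 0.375 0.374 0.284 0.279 0.274 0.272 0.271 0.27  0.27  0.272 0.272
 0.274 0.273 0.273 0.383 0.384 0.383]
[[0.5002 0.1208 0.1056]
 [0.5523 0.193  0.1035]
 [0.6042 0.2673 0.1048]]
+x edge [[0.5024 0.1157 0.105 ]
 [0.6094 0.2671 0.105 ]] len 0.18538593934945788 mid [0.5493 0.196  0.105 ]
[[0.5437 0.1996 0.0952]
 [0.5436 0.1991 0.1017]
 [0.545  0.1979 0.1037]
 [0.5484 0.1956 0.104 ]
 [0.5523 0.193  0.1035]
 [0.5546 0.1913 0.1049]] [0.3307 0.3309 0.3327 0.3369 0.3415 0.3444]
tri [[0.4974 0.117  0.0984 0.0038]
 [0.6015 0.2674 0.1059 0.0044]]
rim w [[0.549  0.3044 0.04  ]
 [0.6611 0.2409 0.04  ]
 [0.5514 0.0861 0.04  ]]
```

```bash
python3 -c "from h import *;go([.5485,.194,.15],-35.2)"; python3 -m jog '[[-0.4,0.3,0,0.12],[-0.8,0.6,0,0.24],[-1.2,0.9,0,0.36],[-1.6,1.2,0,0.48],[-2,1.5,0,0.6],[-2.4,1.6,0,0.72],[-2.8,1.7,0,0.84],[-3.2,1.8,0,0.96],[-3.6,1.8,0,1.08],[-3.6,1.8,0,1.2],[-3.6,1.8,0,1.32],[-3.6,1.8,0,1.44],[-3.6,1.8,1,1.57],[-3.6,1.8,1,1.57],[-3.6,1.8,1,1.57]]'; python3 -c "from h import *;st();go([.5485,.194,.076],-35.2)"
```

```text
shift cm [-4.05  2.12  5.77]
yaw now 55.0 spin rad -1.567
t: 13.52
eef_pos: [0.5423, 0.1929, 0.1951]
tool_rot: [-0.01, 0.886, 0.464, -0.009]
contact_force: [-0.5, 0.2, 0.7]
gripper_width: 1.0
grasp_force: 0.0
t 13.52 q [-0.424  0.364 -0.019  1.819 -0.016  0.978 -1.038] p [0.5423 0.1929 0.1951]
axes
 [[ 0.57   0.822 -0.026]
 [ 0.822 -0.569  0.01 ]
 [-0.006 -0.027 -1.   ]]
F [-0.5  0.2  0.7] w 1.0 g 0.0
shift cm [ 0.52  0.77 11.89]
yaw now -34.7 spin rad 0.008
```

```bash
python3 -m jog '[[0.5,0.7,3,0],[0.5,0.7,6,0],[0.5,0.7,9,0],[0.5,0.7,11,0],[0.5,0.7,11.9,0],[0.5,0.7,11.9,0],[0.5,0.7,11.9,0]]'; python3 -c "from h import *;st();go([.5485,.194,.076],-35.2)"
```

```text
t: 14.1
eef_pos: [0.5498, 0.1949, 0.0781]
tool_rot: [-0.011, 0.886, 0.463, -0.007]
contact_force: [0.8, -0.0, 0.3]
gripper_width: 1.003
grasp_force: 0.0
t 14.1 q [-0.418  0.522 -0.023  1.887 -0.013  0.748 -1.037] p [0.5498 0.1949 0.0781]
axes
 [[ 0.571  0.82  -0.022]
 [ 0.821 -0.571  0.012]
 [-0.003 -0.025 -1.   ]]
F [ 0.8 -0.   0.3] w 1.003 g 0.0
shift cm [-0.14 -0.05  0.21]
yaw now -34.9 spin rad 0.006
```

Close on the bar and lift a little.

```bash
python3 -m jog '[[0,0,0.2,0],[0,0,0.2,0],[0,0,0.2,0],[0,0,0.2,0],[0,0,0.2,0],[0,0,0.2,0],[0,0,0.2,0],[0,0,0.2,0],[0,0,0.2,0]]' 1 100; python3 -m jog '[[0,0,-0.5,0],[0,0,-1,0],[0,0,-2,0],[0,0,-3.5,0],[0,0,-5,0],[0,0,-5,0]]'; python3 -c "from h import *;st()"
```

```text
t: 14.85
eef_pos: [0.5501, 0.1949, 0.0767]
tool_rot: [-0.01, 0.887, 0.462, -0.006]
contact_force: [-1.4, -0.1, 4.7]
gripper_width: 0.171
grasp_force: 97.6
t: 15.35
eef_pos: [0.5524, 0.1948, 0.1289]
tool_rot: [-0.01, 0.887, 0.462, -0.005]
contact_force: [1.0, 0.7, -4.9]
gripper_width: 0.164
grasp_force: 97.9
t 15.35 q [-0.419  0.454 -0.02   1.855 -0.015  0.843 -1.037] p [0.5524 0.1948 0.1289]
axes
 [[ 0.573  0.82  -0.018]
 [ 0.82  -0.573  0.014]
 [ 0.001 -0.023 -1.   ]]
F [ 1.   0.7 -4.9] w 0.164 g 97.88668513298035
```

```bash
python3 -m jog '[[0,0,-2,0],[0,0,-5,0],[0,0,-8.5,0],[0,0,-12,0],[0,0,-15.5,0],[0,0,-19,0],[0,0,-22.5,0],[0,0,-26,0],[0,0,-29.5,0],[0,0,-33,0],[0,0,-36.5,0],[0,0,-40,0],[0,0,-43.5,0],[0,0,-46.5,0],[0,0,-49,0],[0,0,-51,0],[0,0,-52,0],[0,0,-52,0]]'; python3 -c "from h import *;st()"
```

```text
t: 16.85
eef_pos: [0.5613, 0.1875, 0.6405]
tool_rot: [-0.01, 0.887, 0.462, -0.003]
contact_force: [-0.7, -0.3, -5.8]
gripper_width: 0.17
grasp_force: 98.8
t 16.85 q [-0.664  0.276  0.379  0.976 -0.127  1.915 -0.95 ] p [0.5613 0.1875 0.6405]
axes
 [[ 0.573  0.82  -0.014]
 [ 0.82  -0.573  0.015]
 [ 0.005 -0.02  -1.   ]]
F [-0.7 -0.3 -5.8] w 0.17 g 98.81094932556152
```

```bash
python3 -m jog '[[0,0,-2,0],[0,0,-4,0],[0,0,-6,0],[0,0,-8,0],[0,0,-10,0],[0,0,-10,0]]'; python3 -c "from h import *;st()"
```

```text
t: 17.35
eef_pos: [0.5481, 0.1822, 0.6705]
tool_rot: [-0.006, 0.887, 0.462, 0.024]
contact_force: [0.6, 0.9, -5.8]
gripper_width: 0.168
grasp_force: 98.8
t 17.35 q [-0.712  0.232  0.427  0.967 -0.124  1.915 -0.952] p [0.5481 0.1822 0.6705]
axes
 [[ 0.572  0.819  0.037]
 [ 0.819 -0.573  0.033]
 [ 0.048  0.011 -0.999]]
F [ 0.6  0.9 -5.8] w 0.168 g 98.83792519569397
```

```bash
python3 -m jog '[[0,0,-3,0],[0,0,-6,0],[0,0,-9,0],[0,0,-12,0],[0,0,-15,0],[0,0,-18,0],[0,0,-21,0],[0,0,-24,0],[0,0,-24,0]]'; python3 -c "from h import *;st()"
```

```text
t: 18.1
eef_pos: [0.52, 0.1723, 0.7017]
tool_rot: [-0.003, 0.886, 0.461, 0.05]
contact_force: [0.4, 0.2, -6.0]
gripper_width: 0.167
grasp_force: 98.9
t 18.1 q [-0.849  0.16   0.557  0.991 -0.113  1.915 -0.956] p [0.52   0.1723 0.7017]
axes
 [[ 0.569  0.818  0.086]
 [ 0.817 -0.574  0.051]
 [ 0.091  0.042 -0.995]]
F [ 0.4  0.2 -6. ] w 0.167 g 98.8524878025055
```

```bash
python3 -m jog '[[1.5,1,-2.5,0],[3,2,-5,0],[4.5,3,-7.5,0],[6,4,-10,0],[7.5,5,-12.5,0],[9,6,-15,0],[10,7,-18,0],[10,7,-20,0],[10,7,-22,0],[10,7,-22,0]]'; python3 -c "from h import *;st()"
```

```text
t: 18.93
eef_pos: [0.5684, 0.1907, 0.7177]
tool_rot: [0.001, 0.885, 0.46, 0.077]
contact_force: [-0.4, -0.8, -6.0]
gripper_width: 0.167
grasp_force: 98.9
t 18.93 q [-0.693  0.25   0.426  0.842 -0.137  1.915 -0.955] p [0.5684 0.1907 0.7177]
axes
 [[ 0.565  0.814  0.137]
 [ 0.814 -0.577  0.069]
 [ 0.135  0.073 -0.988]]
F [-0.4 -0.8 -6. ] w 0.167 g 98.94683718681335
```

```bash
python3 -m jog '[[1.5,1,-2.5,0],[3,2,-5,0],[4,3,-8,0],[5,4,-11,0],[6,4,-14,0],[7,4,-17,0],[8,4,-20,0],[8,4,-23,0],[8,4,-26,0],[8,4,-29,0],[8,4,-32,0],[8,4,-35,0],[8,4,-35,0]]'; python3 -c "from h import *;st()"
```

```text
t: 20.02
eef_pos: [0.5577, 0.1966, 0.7465]
tool_rot: [0.004, 0.882, 0.459, 0.104]
contact_force: [-0.6, 1.1, -5.6]
gripper_width: 0.17
grasp_force: 99.0
t 20.02 q [-0.748  0.226  0.47   0.813 -0.138  1.915 -0.971] p [0.5577 0.1966 0.7465]
axes
 [[ 0.557  0.809  0.188]
 [ 0.811 -0.579  0.088]
 [ 0.18   0.103 -0.978]]
F [-0.6  1.1 -5.6] w 0.17 g 98.95937204360962
```

```bash
python3 -m jog '[[1,0.7,-4,0],[2,1.4,-8,0],[3,2.1,-12,0],[3,2.1,-16,0]]'; python3 -m jog '[[1,0.7,-4,0],[2,1.4,-8,0],[3,2.1,-12,0],[3,2.1,-16,0]]';  python3 -c "from h import *;st()"
```

```text
t: 20.35
eef_pos: [0.5496, 0.1929, 0.7739]
tool_rot: [0.008, 0.88, 0.457, 0.13]
contact_force: [0.9, 0.3, -6.5]
gripper_width: 0.165
grasp_force: 99.0
t: 20.68
eef_pos: [0.5377, 0.1877, 0.8019]
tool_rot: [0.011, 0.876, 0.455, 0.156]
contact_force: [-0.3, 0.1, -6.8]
gripper_width: 0.168
grasp_force: 99.0
t 20.68 q [-0.841  0.174  0.569  0.762 -0.137  1.915 -0.973] p [0.5377 0.1877 0.8019]
axes
 [[ 0.537  0.795  0.284]
 [ 0.801 -0.585  0.123]
 [ 0.264  0.162 -0.951]]
F [-0.3  0.1 -6.8] w 0.168 g 98.97297263145447
```

```bash
python3 -m jog '[[1,0.7,-4,0],[2,1.4,-8,0],[3,2.1,-12,0],[3,2.1,-16,0]]'; python3 -m jog '[[1,0.7,-4,0],[2,1.4,-8,0],[3,2.1,-12,0],[3,2.1,-16,0]]'; python3 -m jog '[[1,0.7,-4,0],[2,1.4,-8,0],[3,2.1,-12,0],[3,2.1,-16,0]]'
python3 - <<'E'
from h import *
st();w=cam("wrist");s=cam("scene")
import pickle;pickle.dump((w,s),open("c2.pkl","wb"))
im=np.hstack([cv2.resize(x["pixels"],(400,300)) for x in (w,s)]);im=np.vstack([im]);cv2.imwrite("pics/tilt1.png",im[:,:,::-1])
E
```

```text
t: 21.02
eef_pos: [0.5228, 0.1814, 0.8294]
tool_rot: [0.014, 0.873, 0.453, 0.182]
contact_force: [0.1, 0.4, -6.7]
gripper_width: 0.172
grasp_force: 99.0
t: 21.35
eef_pos: [0.5056, 0.1739, 0.8561]
tool_rot: [0.017, 0.868, 0.45, 0.207]
contact_force: [1.3, -0.4, -6.4]
gripper_width: 0.165
grasp_force: 99.0
t: 21.68
eef_pos: [0.4872, 0.1653, 0.8821]
tool_rot: [0.02, 0.863, 0.447, 0.232]
contact_force: [-1.0, 0.1, -5.7]
gripper_width: 0.167
grasp_force: 99.0
t 21.68 q [-1.336  0.061  1.034  0.723 -0.094  1.916 -0.983] p [0.4872 0.1653 0.8821]
axes
 [[ 0.492  0.763  0.419]
 [ 0.782 -0.599  0.174]
 [ 0.384  0.242 -0.891]]
F [-1.   0.1 -5.7] w 0.167 g 99.04187679290771
```

View pics/tilt1.png

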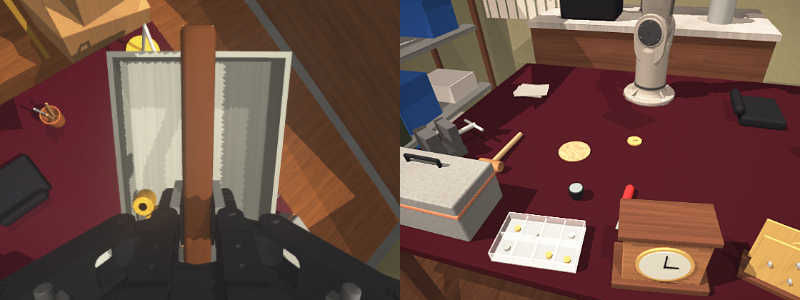

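The wrist view shows one bush against the -x wall at (145,205) of the half-size picture. The other four are hidden towards the lip. I'll get its tray coordinates and see what the top camera shows.

Run:
```python
from h import *
import pickle
w,s=pickle.load(open("c2.pkl","rb"))
t=cam("top")
o=bot.get_obs(); r=R.from_quat(np.r_[o["tool_rot"][1:],o["tool_rot"][0]])
def tray(P): q=r.inv().apply(P-np.array(o["eef_pos"])); return np.c_[q[:,1],q[:,0],.076-q[:,2]]
uv=[(143*1.4,198*1.4),(135*1.4,207*1.4),(150*1.4,150*1.4),(170*1.4,80*1.4),(250*1.4,80*1.4)]
print(tray(bydepth(w,uv)).round(4))
p=proj(t,r.apply(np.array([[-.086,-.061,.063]])) +o["eef_pos"]);print("lip in top",p)
p2=proj(t,[o["eef_pos"]]);print(p2)
u,v=p2[0].astype(int);save(t,"top2.png",(max(u-110,0),max(v-70,0),u+110,v+95),3.6)
```

```text
[[-0.0482 -0.0324  0.0219]
 [-0.0564 -0.0419  0.0214]
 [-0.0428  0.0078  0.0039]
 [-0.0219  0.0705  0.0043]
 [ 0.0468  0.0702  0.0054]]
lip in top [[ 20.32426229 257.22821138]]
[[-88.60043949 173.1452158 ]]
```

View pics/top2.png

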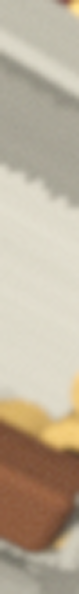

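```bash
python3 -m jog '[[1,0.7,-4,0],[2,1.4,-8,0],[3,2.1,-12,0],[3,2.1,-16,0]]'; python3 -m jog '[[-0.4,-0.25,0.9,0],[-1.2,-0.7,2.6,0],[-2.4,-1.5,5.2,0],[-3.6,-2.3,7.8,0],[-4.8,-3.1,10.4,0],[-6,-3.8,13,0],[-7.2,-4.6,15.6,0],[-8.4,-5.4,18.2,0],[-9.6,-6.2,20.8,0],[-10.8,-7,23.4,0],[-11.6,-7.5,25,0],[-12,-7.7,26,0],[-12,-7.7,26,0],[-12,-7.7,26,0]]'
cat >> h.py <<'E'
def look(name):
    t=cam("top");w=cam("wrist");o=bot.get_obs(); r=R.from_quat(np.r_[o["tool_rot"][1:],o["tool_rot"][0]])
    c=r.apply([[-.045,-.03,.06]])+o["eef_pos"]; u,v=proj(t,c)[0].astype(int); print(u,v)
    b=(max(u-50,0),max(v-50,0),u+50,v+50)
    im=np.hstack([cv2.resize(t["pixels"][b[1]:b[3],b[0]:b[2]],(500,500),interpolation=cv2.INTER_CUBIC),cv2.resize(w["pixels"],(300,225)) if 0 else np.vstack([cv2.resize(w["pixels"],(300,225)),np.zeros((275,300,3),np.uint8)])])
    cv2.imwrite("pics/"+name,im[:,:,::-1]); import pickle; pickle.dump((t,w,b),open("cl.pkl","wb"))
    R0=r.as_matrix(); tz=-R0[:,2]; print("tilt",np.degrees(np.arccos(tz[2])),"downhill in tray xy",-R0[2,1],-R0[2,0])
E
python3 -c "from h import *;st();look('fin1.png')"
```

```text
t: 22.17
eef_pos: [0.4785, 0.1603, 0.905]
tool_rot: [0.021, 0.858, 0.445, 0.256]
contact_force: [-0.0, 1.5, -6.5]
gripper_width: 0.17
grasp_force: 99.1
t: 23.33
eef_pos: [0.4834, 0.1627, 0.6094]
tool_rot: [0.022, 0.858, 0.444, 0.256]
contact_force: [-0.5, 0.2, -4.8]
gripper_width: 0.169
grasp_force: 99.1
t 23.33 q [-1.152 -0.328  0.449  1.658  0.298  1.281 -1.315] p [0.4834 0.1627 0.6094]
axes
 [[ 0.473  0.751  0.459]
 [ 0.774 -0.604  0.19 ]
 [ 0.421  0.265 -0.868]]
F [-0.5  0.2 -4.8] w 0.169 g 99.1216778755188
115 229
tilt 29.95332615183677 downhill in tray xy -0.2655812703893895 -0.4228018991907396
```

View pics/fin1.png

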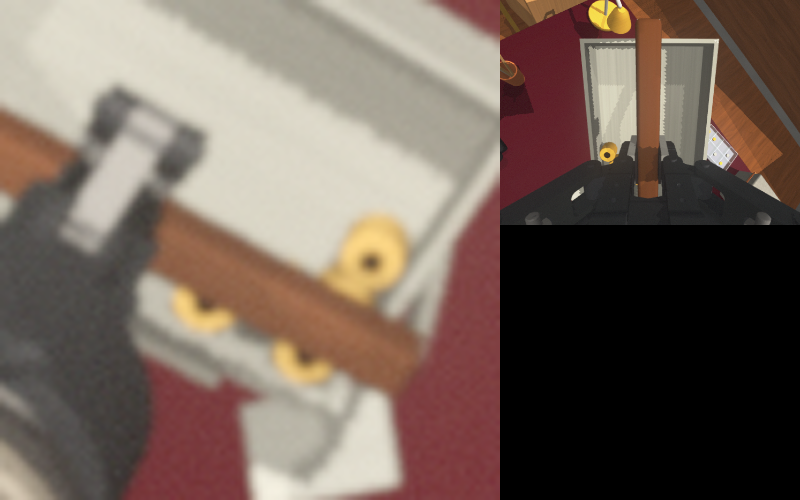

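Run:
```python
from h import *
import pickle
t,w,b=pickle.load(open("cl.pkl","rb"))
o=bot.get_obs(); r=R.from_quat(np.r_[o["tool_rot"][1:],o["tool_rot"][0]]);print(o["t"])
M=r.as_matrix();n=M[:,2];p0=np.array(o["eef_pos"])+.054*n
def on(c,uv):
    O,d=ray(c,uv); P=O+d*(((p0-O)@n)/(d@n))[:,None]; q=r.inv().apply(P-o["eef_pos"]); return np.c_[q[:,1],q[:,0],.076-q[:,2]]
T=lambda l:[(b[0]+x/5,b[1]+y/5) for x,y in l]
print(on(t,T([(305,357),(205,300),(370,260),(347,290)])).round(4)); print("wrist",on(w,[((607-500)*560/300,154*560/300)]).round(4))
print("depth bar/bush",bydepth(t,T([(345,297)])),)
g=T([(345,297)]);P=bydepth(t,g);q=r.inv().apply(P-np.array(o["eef_pos"]));print(q)
```

```text
23.4333
[[-0.0507 -0.0768  0.022 ]
 [-0.0492 -0.0415  0.022 ]
 [-0.0107 -0.0766  0.022 ]
 [-0.0234 -0.0759  0.022 ]]
wrist [[-0.0501 -0.0393  0.022 ]]
depth bar/bush [[0.44960436 0.10302079 0.59752084]]
[[-0.06840521  0.00748456 -0.01580375]]
```

The bushes fit a compact pile: one in the corner, two along the -y wall, one on the -x wall, and one hidden by the bar. I'll shift the tray gently sideways to see under the bar.

```bash
python3 -m jog '[[-0.2,0.3,0,0],[-0.6,1,0,0],[-1.1,2,0.1,0],[-1.8,3.2,0.1,0],[-2.5,4.5,0.2,0],[-3.3,6,0.2,0],[-4.1,7.4,0.3,0],[-4.8,8.7,0.3,0],[-5.4,9.9,0.4,0],[-5.9,10.8,0.4,0],[-6.3,11.5,0.5,0],[-6.5,11.8,0.5,0],[-6.5,11.8,0.5,0],[-6.5,11.8,0.5,0],[-6.5,11.8,0.5,0],[-6.5,11.8,0.5,0]]'; python3 -c "from h import *;st();look('fin2.png')"
```

```text
t: 24.77
eef_pos: [0.5432, 0.0438, 0.6083]
tool_rot: [0.021, 0.857, 0.446, 0.256]
contact_force: [-0.1, 0.1, -5.8]
gripper_width: 0.167
grasp_force: 99.1
t 24.77 q [-1.117 -0.32   0.708  1.606  0.208  1.258 -1.002] p [0.5432 0.0438 0.6083]
axes
 [[ 0.471  0.754  0.458]
 [ 0.776 -0.602  0.192]
 [ 0.42   0.265 -0.868]]
F [-0.1  0.1 -5.8] w 0.167 g 99.08197045326233
191 191
tilt 29.79213139318168 downhill in tray xy -0.2651517708613826 -0.42018949798987376
```

View pics/fin2.png

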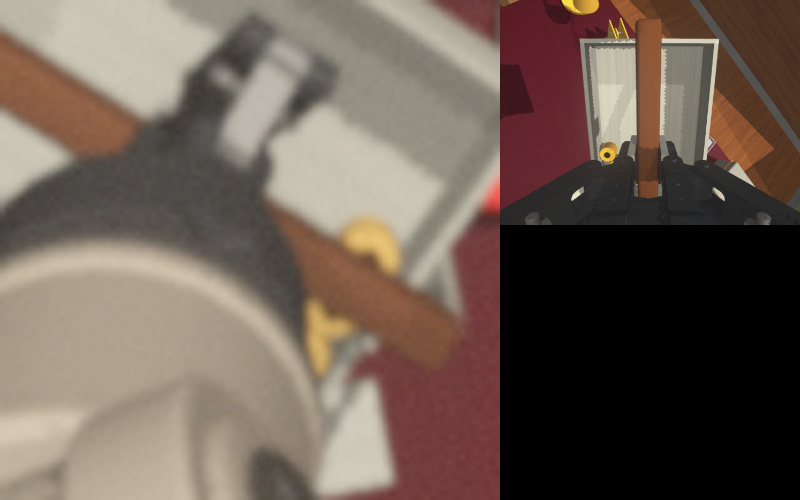

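The view shows C at (370,245). Left of the bar, next to the arm, are the corner bush at (320,355), D at (340,322), and a further piece of brass at (315,310), which should be the fifth bush.

Run:
```python
from h import *
import pickle
t,w,b=pickle.load(open("cl.pkl","rb"))
o=bot.get_obs(); r=R.from_quat(np.r_[o["tool_rot"][1:],o["tool_rot"][0]])
n=r.as_matrix()[:,2];p0=np.array(o["eef_pos"])+.054*n
O,d=ray(t,[(b[0]+x/5,b[1]+y/5) for x,y in [(320,355),(342,322),(314,308),(314,318),(370,262)]])
q=r.inv().apply(O+d*(((p0-O)@n)/(d@n))[:,None]-o["eef_pos"]);print((q[:,[1,0]]*1000).round(1))
print(np.abs(o["joint_vel"]).max())
```

```text
[[-46.7 -80.6]
 [-33.4 -80.2]
 [-34.3 -70.1]
 [-37.1 -72. ]
 [-11.6 -76.3]]
0.005928609581851116
```

Run:
```python
from h import *
import pickle
t,w,b=pickle.load(open("cl.pkl","rb"))
o=bot.get_obs(); r=R.from_quat(np.r_[o["tool_rot"][1:],o["tool_rot"][0]]); p=np.array(o["eef_pos"])
def W(a): a=np.array(a,float).reshape(-1,3); return r.apply(np.c_[a[:,1],a[:,0],.076-a[:,2]])
def px(P): return ((proj(t,P)-np.array(b[:2]))*5).round()
E_=[(-.041,-.06,.022),(-.008,-.06,.095),(-.051,-.077,.022),(-.05,-.04,.022)]
print("now",px(W(E_)+p)); tr=np.array([.4834,.1627,.6094]);print("fin1",((proj(t,W(E_)+tr)-np.array([65,179]))*5).round())
# candidate offsets: camera in tray frame & where ray from E crosses z=.085..105 (x) 
for dx,dy in [(0,0),(0,.06),(0.03,.05),(-.05,.04),(.1,0),(.1,.08),(0,-.1),(.15,-.1)]:
    c=t["pose"][:3,3]-(p+[dx,dy,0]); q=r.inv().apply(c); cam_=np.array([q[1],q[0],.076-q[2]])
    e=np.array(E_[0]); f=(np.array([.085,.105,.15,.2])-e[2])/(cam_[2]-e[2]); print((dx,dy),((e+f[:,None]*(cam_-e))[:,:2]*1000).round().tolist())
```

```text
now [[275. 308.]
 [338. 305.]
 [303. 360.]
 [206. 298.]]
fin1 [[277. 309.]
 [292. 330.]
 [310. 359.]
 [204. 301.]]
(0, 0) [[-21.0, -48.0], [-15.0, -44.0], [-1.0, -35.0], [14.0, -26.0]]
(0, 0.06) [[-18.0, -53.0], [-11.0, -50.0], [5.0, -45.0], [23.0, -39.0]]
(0.03, 0.05) [[-21.0, -53.0], [-15.0, -51.0], [-1.0, -47.0], [14.0, -42.0]]
(-0.05, 0.04) [[-15.0, -48.0], [-6.0, -45.0], [13.0, -36.0], [33.0, -27.0]]
(0.1, 0) [[-30.0, -53.0], [-26.0, -51.0], [-18.0, -46.0], [-10.0, -41.0]]
(0.1, 0.08) [[-26.0, -59.0], [-21.0, -59.0], [-10.0, -58.0], [2.0, -57.0]]
(0, -0.1) [[-27.0, -39.0], [-23.0, -33.0], [-13.0, -18.0], [-2.0, -2.0]]
(0.15, -0.1) [[-39.0, -48.0], [-38.0, -44.0], [-37.0, -36.0], [-35.0, -27.0]]
```

```bash
python3 -m jog '[[0.3,0.1,0.2,0],[1,0.2,0.5,0],[2,0.4,1.1,0],[3.2,0.6,1.7,0],[4.5,0.8,2.4,0],[5.9,1,3.2,0],[7.3,1.3,3.9,0],[8.6,1.5,4.6,0],[9.8,1.8,5.3,0],[10.7,1.9,5.8,0],[11.4,2,6.1,0],[11.7,2.1,6.3,0],[11.7,2.1,6.3,0],[11.7,2.1,6.3,0],[11.7,2.1,6.3,0]]'
python3 - <<'E'
from h import *
t=cam("top"); o=bot.get_obs(); r=R.from_quat(np.r_[o["tool_rot"][1:],o["tool_rot"][0]]); p=np.array(o["eef_pos"]); st()
print("tilt",np.degrees(np.arccos(-r.as_matrix()[2,2])))
# image resampled onto the plane z=.022 of the tray, 4 mm cells: B brass, w wood, . bright steel, # dark
xs=np.arange(-.066,.03,.004); ys=np.arange(-.09,-.02,.004)
for y in ys:
    P=r.apply(np.c_[np.full(len(xs),y),xs,np.full(len(xs),.054)])+p; uv=proj(t,P).round().astype(int)
    row=""
    for u,v in uv:
        R_,G,B=t["pixels"][v,u].astype(int); row+= "B" if R_-B>75 and G-B>35 else "w" if R_-B>40 else "." if R_+G+B>420 else "#"
    print(f"{y*1000:5.0f}",row)
E
```

```text
t: 26.12
eef_pos: [0.6434, 0.1323, 0.6084]
tool_rot: [0.022, 0.858, 0.445, 0.256]
contact_force: [0.3, -0.5, -6.2]
gripper_width: 0.166
grasp_force: 99.1
t 26.17 q [-1.202  0.009  0.973  1.431 -0.095  1.192 -0.833] p [0.6434 0.1321 0.6086]
axes
 [[ 0.473  0.752  0.459]
 [ 0.774 -0.603  0.191]
 [ 0.421  0.265 -0.868]]
F [ 1.1 -0.5 -5.5] w 0.167 g 99.09805297851562
tilt 29.816392708809566
  -90 .....www##wwwww.........
  -86 ..........wwwww.........
  -82 ..wBBBwwBBBwwwwBw.......
  -78 ..BBBBBBBBwwwwwBB.......
  -74 .wBBwBBBBwwwwwwBBw......
  -70 #.BBBBBBBBBwwwwBB.......
  -66 #.wBBBBBBBwwwwwBw.......
  -62 ..##wBBBBBwwwww.........
  -58 #..#BBwBBBwwwww.........
  -54 #..#wBBBBBwwwww.........
  -50 #..wBBBBB.wwwww.........
  -46 #.BBBBBw..#wwww.........
  -42 #.BBBBBB..wwwww.........
  -38 #.BBBBBw..wwwww.........
  -34 #.wBBBB....wwww.........
  -30 ##.www....#wwww.........
  -26 #########.#wwww.........
  -22 ##.########wwww.........
```

All five are confirmed: the fifth bush nests at about (-41,-58), with its bore visible. The tray is still and tilted 29.8°, so I'm handing in.

```bash
python3 -c "from station import bot;print(bot.hand_in())"
```

```text
the job is handed in; nothing more can be done
None
```

The stray bush was put in the tray while it stood on the bench; the tray is now held still by its bar at about z = 0.6 m, tilted 29.8° towards the lip, with all five bushes seen together in that corner, none spilled, and the job is handed in.

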